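# Swing the bag bar round in its screw eye and into the hook

### The job

Put the bag bar up on the wooden bag holder: take the aluminium rod from its rest and slide it well through the loop of the screw eye, which stands askew. Then use the rod as the lever to turn the eye clockwise (seen from above) until the rod swings sideways into the open hook at the other end of the block, and let go, leaving the rod lying through the eye and in the hook with its end past the hook. Do not knock the goods on the counter about.

Things in the scene. Friction and masses are not known exactly. Their poses are not given: they have to be found in the camera images.
- holder: Bag holder: wooden block 175 x 60 x 30 mm (length along its x), fixed to the counter. Origin on the counter directly under the screw eye's vertical axis, which is 37 mm from one end of the block; +x runs along the block from the eye to the hook, z up. The hook stands on the block 100 mm from the eye's axis.
- loop (a point): Centre of the screw eye's loop, 75 mm above the counter, on the eye's turning axis. The loop is an upright oval of two turns of 5 mm steel wire side by side: opening 18 mm wide, 24 mm high, 13 mm thick through. This frame turns with the eye: x is the line straight through the loop, z up. The rod has 20 to 30 degrees of sideways play in the loop before the eye turns with it.
- eye (a joint): Angle of the screw eye (rad), growing as it turns clockwise seen from above. 0: the loop looks straight along the block at the hook (loop x = holder x). It starts between -1.4 and -1.0, that is turned anticlockwise by that much. It turns stiffly (0.05 N m) and stays where it is left; stops at -1.6 and 0.6.
- seat (a point): Middle of the mouth of the fixed steel hook, 76 mm above the counter; 100 mm along holder x and 3 mm to holder +y from the eye's axis. The hook is a C of 6 mm wire in the holder's y-z plane: back towards -y (12 mm from this point), open towards +y, where the rod swings in sideways; clear from the ledge, 13 mm below this point, to the top, 13 mm above. The ledge reaches 20 mm to +y.
- rod_mid (a point): Centre of the loose aluminium rod, 12 mm in diameter and 280 mm long, about 45 g, both ends alike; its x runs along the rod. It starts level, its centre 34 mm above the counter, on a low wooden rest whose two notched uprights (42 mm high, 12 mm thick, 50 mm wide across the rod) stand 35 mm either side of the rod's centre; beyond them the rod is free to be gripped.
- tub1: Red instant-noodle tub, 94 mm across, 76 mm high, standing beside the hook, on the hook's closed side. Origin: centre of its underside.
- carton1: Yellow carton 110 x 60 x 45 mm, lying beside the eye end of the holder on the hook's open side. Origin: centre of its underside.
- tin: Steel tin with a paper label, 66 mm across, 75 mm high, standing to the left of the holder. Origin: centre of its underside.
- tub2: Red instant-noodle tub as the other, standing on the far right. Origin: centre of its underside.
- carton2: Blue carton 150 x 75 x 50 mm, lying on the left. Origin: centre of its underside.
Mind the look-alikes: they are no part of the job. What is shaped like the holder but green or pink is not meant.

How it is judged:
By the outcome, as a careful person would: the job done as asked, in the order asked, and still so for the second after the job is handed in, with the robot touching nothing.
It also fails if it takes over 54 s, if anything falls off the work surface, if the arm or the gripper's body presses on something with over 40 N, if the wrist force passes 120 N, or if a joint passes its speed limit or range.

### The arm

A 6-joint arm with a two-finger parallel gripper is mounted at the origin on the work surface. World frame = base frame: x ahead of the robot, y to its left, z up, the work surface at z = 0. Lengths are in m, angles in rad, forces in N, time in s.
With the tool pointing down it reaches from about 0.25 to 0.775 m from the base axis. Payload 4 kg.
Tool frame: the origin (TCP) lies at the very end of the fingers, on their centre line; the grasp point (between the pads) lies 19 mm behind it; z points along the fingers, y is the direction in which the jaws open and shut (so a half turn about z gives the same grasp; the last joint's range is limited). The gripper opens to 94 mm and grips with 3 to 60 N. Pads are 16 mm wide; open, the fingers measure 119 mm over their backs; the gripper's body (75 mm by 177 mm) begins 78 mm behind the grasp point.
Start: joints at [-0.103, 0.087, 1.371, -0, 1.684, -0.103], TCP at [0.55, -0, 0.206] pointing down, gripper open.
Joint ranges: [-3.1, 3.1], [-0.76, 2.03], [0.27, 2.55], [-1.08, 4.22], [0.17, 2.65], [-2.57, 2.57]. Speed limits (rad/s): [2.79, 2.79, 3.14, 3.14, 3.14, 3.14].

### API

Orientations are given as [roll, pitch, yaw] about the fixed x, y, z axes, in that order (R = Rz(yaw) Ry(pitch) Rx(roll)).
In Python, from bench import robot, snapshot, calibration gives the robot as it stands. The module is installed in compiled form; this text tells all that it offers.
- The arm moves only by the tool servo_tool, never from a script. Its argument "series" is text: rows parted by semicolons, each of 5 numbers parted by spaces: the closure, from -1 (fully open) to 1 (shut), then the shift along the tool's x, y, z in cm, then the turn about the tool's z in rad. A call has 1 to 20 rows; each row is the pose to reach, as a shift and turn from the pose commanded when the call began, along the tool's axes at that moment; what a row does not reach only later rows make up. A row lasts 1/12 s, in which the tool goes at most 41.7 mm and 7.16 degrees, less where a joint would pass 70% of its speed; a pose out of reach is approached as far as the arm can. A call with a gripper value outside its range is refused whole. The fingers move at their own pace and stop on an object; the grip force is fixed at half the most. Time passes only in rows, so rows that repeat a pose let the fingers close. It gives the time, the measured TCP pose, the force and the opening at its end, in the units of the state.
- robot.get_obs(): the state, without advancing time (a new reading comes with each control period).
- snapshot(name): name is "scene" or "side" or "wrist"; returns (picture, depth): 384x512x3 uint8, red, green, blue; 384x512 float32, m along the optical axis (not along the pixel's ray), 0 where there is no reading.
- calibration(name): a dict with "fx", "fy", "cx", "cy" (pixels), "rvec" (rotation vector, rad) and "tvec" (3), from world to camera coordinates, as OpenCV has them; the wrist camera has in their place "tool_from_camera" (4x4, takes a point from camera to tool coordinates, whose origin is the TCP and whose axes are the flange's). Camera axes: x right, y down, z forward; pixel columns grow to the right and rows downward; lengths in m; the calibration is good to about 2 mm. The wrist camera is an equidistant fisheye: a pixel r from the principal point sees the ray r / f radians off the axis. A picture is of the moment at which its call begins: read the wrist's pose just before it. calibration takes no time and is no camera call.
- robot.close_job(): hands the job in, once; it reports no verdict.
The state is a dict: "time": time; "joint_positions": joint angles; "qvel": joint speeds; "joint_torque": joint torques, N m; "tool_pos": TCP position; "ee_rot": TCP orientation; "wrist_force": force on the tool from outside, world axes, zero at the start; "wrist_torque": the same for the moment, N m; "width": finger opening in m.
Only numpy, scipy, OpenCV 4.12 (cv2) and the standard library are available. Lean on these libraries where they do the work, as an engineer would, in place of code of your own. Each camera call takes 0.05 s, during which the arm holds its last target. There are 200 camera calls.

## Working session

There is one attempt and no reset: what is moved stays moved. The work goes in short steps, Python scripts to look and compute and a tool call to move; the robot and the scene stay as the last step left them, time stands still between calls to the robot, and variables do not carry over. Pictures are saved under pics/ and viewed, about 8 in all and at most 12, crops included, and the job is handed in when it is done.

Besides the shell and the picture viewer there is one more tool, called after "Request:" by a JSON object that holds its "fn" and its "kwargs", one argument or row to a line. servo_tool: Moves the arm, as the interface text tells. Its arguments: {"type":"object","properties":{"series":{"type":"string"}},"required":["series"]}

```bash
mkdir -p pics
cat > h.py <<'E'
import numpy as np, cv2
from bench import robot, snapshot, calibration
def save(n,im,scale=1): cv2.imwrite(f'pics/{n}.png',cv2.resize(im[:,:,::-1],None,fx=scale,fy=scale,interpolation=cv2.INTER_CUBIC))
def cam(name):
    c=calibration(name);R=cv2.Rodrigues(np.array(c['rvec'],float))[0];t=np.array(c['tvec'],float).ravel();return c,R,t
def ray(name,u,v):
    c,R,t=cam(name);d=R.T@np.array([(u-c['cx'])/c['fx'],(v-c['cy'])/c['fy'],1.]);return -R.T@t,d
def onplane(name,u,v,z):
    o,d=ray(name,u,v);return o+d*(z-o[2])/d[2]
def cloud(name,depth):
    c,R,t=cam(name);v,u=np.mgrid[:depth.shape[0],:depth.shape[1]]
    P=np.stack([(u-c['cx'])/c['fx']*depth,(v-c['cy'])/c['fy']*depth,depth],-1)
    return (P-t)@R
def proj(name,p):
    c,R,t=cam(name);q=R@np.array(p,float)+t;return c['fx']*q[0]/q[2]+c['cx'],c['fy']*q[1]/q[2]+c['cy']
E
python3 - <<'E'
from h import *
for n in ('scene','side'):
    im,d=snapshot(n);np.savez(n,im=im,d=d);c,R,t=cam(n);print(n,-R.T@t,R[2])
    save(n,im,1.5)
a=[np.load(n+'.npz')['im'] for n in('scene','side')]
print(robot.get_obs())
E
```

```text
scene [ 1.71644404 -0.21216333  0.87256264] [-0.8331387   0.16041487 -0.52928913]
side [ 0.25583027 -0.84745872  0.58527786] [ 0.21528904  0.83153125 -0.51206095]
{'time': 0.1, 'joint_positions': array([-1.03085488e-01,  8.78601002e-02,  1.37208551e+00, -9.55284425e-06,
        1.68358351e+00, -1.03116370e-01]), 'qvel': array([-0.00015688, -0.00262969, -0.00257849, -0.00031773, -0.00013967,
       -0.00013474]), 'joint_torque': array([ 2.25695316e-03, -3.41256917e+01, -3.03301656e+01,  7.19034858e-02,
        3.05556308e-02, -9.49158243e-05]), 'tool_pos': array([5.49514011e-01, 5.02929814e-05, 2.04441624e-01]), 'ee_rot': array([-3.13966550e+00, -1.89883172e-04,  1.57082596e+00]), 'wrist_force': array([ 0.35215901,  0.20517411, -0.85759755]), 'wrist_torque': array([-0.0399028 , -0.00956425, -0.00902477]), 'width': 0.09427325834725096}
```

View pics/scene.png

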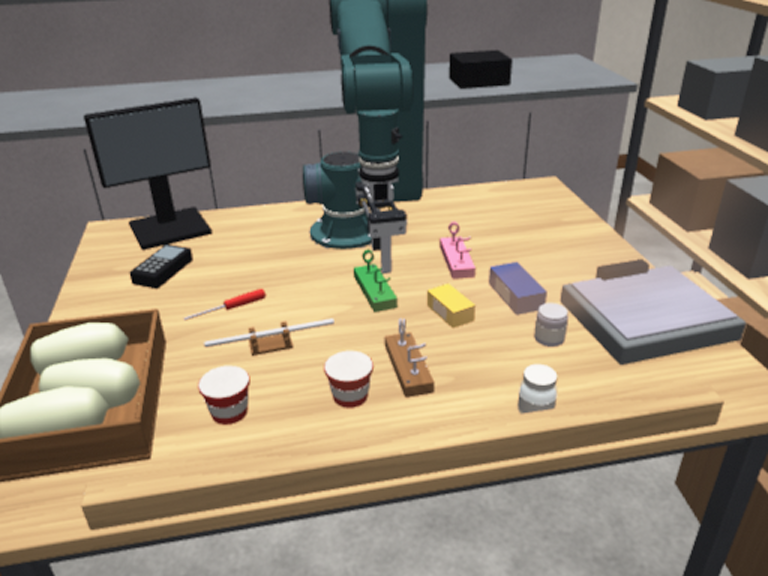

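View pics/side.png

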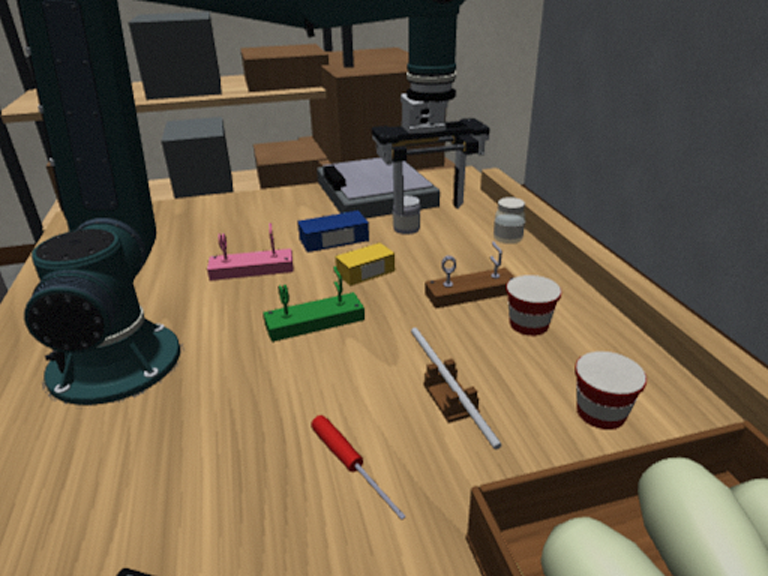

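The scene view shows three holder-shaped things. The brown one has its block at (409,362), eye at (402,332) and hook at (417,355). The look-alikes are green at (375,287) and pink at (457,256). The rod runs (206,343) to (333,323) on its rest, with the screwdriver at (240,300) as a distractor. In the side view the brown holder is at (470,287) and the rod runs (416,331) to (495,443). I choose the brown holder and the aluminium rod, and will measure both next.

Run:
```python
from h import *
out={}
for n in ('scene','side'):
    z=np.load(n+'.npz');im,d=z['im'],z['d'];P=cloud(n,d);ok=d>0
    hsv=cv2.cvtColor(im,cv2.COLOR_RGB2HSV).astype(int)
    S={'scene':lambda x0,y0,x1,y1:(slice(int(y0/1.5),int(y1/1.5)),slice(int(x0/1.5),int(x1/1.5)))}['scene']
    # rod
    box=S(195,310,345,355) if n=='scene' else S(405,320,505,450)
    m=np.zeros(d.shape,bool);m[box]=True
    rod=m&ok&(hsv[...,1]<60)&(hsv[...,2]>90)&(P[...,2]>.025)&(P[...,2]<.06)
    p=P[rod];print(n,'rod n',len(p),'z',np.median(p[:,2]))
    c,(w,h),a=cv2.minAreaRect(p[:,:2].astype(np.float32)) ;print(' ',c,w,h,a); b=cv2.fitLine(p[:,:2].astype(np.float32),cv2.DIST_HUBER,0,.01,.01).ravel();s=(p[:,:2]-b[2:])@b[:2];print('  dir',np.degrees(np.arctan2(b[1],b[0])),'ends',b[2:]+b[:2]*np.percentile(s,.5),b[2:]+b[:2]*np.percentile(s,99.5))
    box=S(375,315,445,400) if n=='scene' else S(415,235,520,310)
    m=np.zeros(d.shape,bool);m[box]=True
    top=m&ok&(abs(P[...,2]-.03)<.006)&(hsv[...,1]>80)
    p=P[top][:,:2].astype(np.float32);print(' block',len(p),cv2.minAreaRect(p),np.median(P[top][:,2]))
    met=m&ok&(P[...,2]>.045)&(P[...,2]<.13)&(hsv[...,1]<90)
    pp=P[met];print(' metal',len(pp));
    for zz in np.array(pp[np.argsort(pp[:,0])])[::max(1,len(pp)//24)]:print('   ',zz.round(3))
    # others: objects between
    red=ok&((hsv[...,0]<6)|(hsv[...,0]>174))&(hsv[...,1]>150)&(P[...,2]>.01)
    k,l,st,_=cv2.connectedComponentsWithStats(red.astype(np.uint8))
    for i in range(1,k):
        if st[i,4]>40:q=P[l==i];print(' red',q.min(0).round(3),q.max(0).round(3))
    grn=ok&(abs(hsv[...,0]-62)<18)&(hsv[...,1]>120)&(P[...,2]>.01);q=P[grn];print(' green',np.percentile(q,1,0).round(3),np.percentile(q,99,0).round(3))
    yel=ok&(abs(hsv[...,0]-25)<4)&(hsv[...,1]>170)&(P[...,2]>.01);q=P[yel];print(' yel',np.percentile(q,3,0).round(3),np.percentile(q,97,0).round(3))
c,s=[np.load(n+'.npz')['im'] for n in('scene','side')]
A=cv2.resize(c[205:270,245:300],None,fx=7,fy=7,interpolation=cv2.INTER_CUBIC);B=cv2.resize(s[155:210,275:350],(400,455*400//400),interpolation=cv2.INTER_CUBIC)
save('crop',np.hstack([A,B]))
```

```text
scene rod n 238 z 0.03797081408516739
  (0.5045154690742493, -0.23946228623390198) 0.027384579181671143 0.2789513170719147 4.154842853546143
  dir -84.541176 ends [ 0.49588489 -0.10191804] [ 0.52201194 -0.37531726]
 block 583 ((0.6547856330871582, 0.03304131329059601), (0.17875589430332184, 0.060323234647512436), 1.4817662239074707) 0.029505324818998178
 metal 104
    [0.595 0.04  0.07 ]
    [0.597 0.04  0.064]
    [0.599 0.039 0.088]
    [0.605 0.031 0.059]
    [0.606 0.028 0.087]
    [0.608 0.031 0.049]
    [0.61  0.024 0.079]
    [0.611 0.027 0.075]
    [0.612 0.027 0.072]
    [0.613 0.026 0.066]
    [0.616 0.032 0.07 ]
    [0.62  0.031 0.08 ]
    [0.701 0.034 0.093]
    [0.702 0.034 0.057]
    [0.703 0.046 0.064]
    [0.703 0.022 0.064]
    [0.704 0.021 0.076]
    [0.704 0.027 0.064]
    [0.704 0.054 0.1  ]
    [0.705 0.048 0.098]
    [0.706 0.024 0.065]
    [0.706 0.039 0.063]
    [0.706 0.036 0.049]
    [0.707 0.024 0.078]
    [0.708 0.036 0.047]
    [0.708 0.05  0.1  ]
 red [ 0.305 -0.338  0.01 ] [ 0.354 -0.248  0.029]
 red [ 0.728 -0.139  0.052] [ 0.761 -0.065  0.077]
 red [ 0.725 -0.366  0.052] [ 0.757 -0.29   0.08 ]
 red [ 0.727 -0.359  0.011] [ 0.743 -0.301  0.02 ]
 green [ 0.261 -0.017  0.019] [0.421 0.05  0.091]Traceback (most recent call last):
  File "<stdin>", line 26, in <module>
    return _quantile_unchecked(
        a, q, axis, out, overwrite_input, method, keepdims, weights)
    return _ureduce(a,
                    func=_quantile_ureduce_func,
    ...<5 lines>...
                    overwrite_input=overwrite_input,
                    method=method)
    r = func(a, **kwargs)
    result = _quantile(arr,
                       quantiles=q,
    ...<2 lines>...
                       out=out,
                       weights=wgt)
    slices_having_nans = np.isnan(arr[-1, ...])
                                  ~~~^^^^^^^^^
IndexError: index -1 is out of bounds for axis 0 with size 0
```

Run:
```python
from h import *
S=lambda x0,y0,x1,y1:(slice(int(y0/1.5),int(y1/1.5)),slice(int(x0/1.5),int(x1/1.5)))
n='side'
z=np.load(n+'.npz');im,d=z['im'],z['d'];P=cloud(n,d);ok=d>0
hsv=cv2.cvtColor(im,cv2.COLOR_RGB2HSV).astype(int)
m=np.zeros(d.shape,bool);m[S(405,320,505,450)]=True
rod=m&ok&(hsv[...,1]<60)&(hsv[...,2]>90)&(P[...,2]>.03)&(P[...,2]<.05)
p=P[rod];b=cv2.fitLine(p[:,:2].astype(np.float32),cv2.DIST_HUBER,0,.01,.01).ravel();s=(p[:,:2]-b[2:])@b[:2];print(len(p),'dir',np.degrees(np.arctan2(b[1],b[0])),'ends',b[2:]+b[:2]*np.percentile(s,.5),b[2:]+b[:2]*np.percentile(s,99.5),np.median(p[:,2]))
m[:]=False;m[S(415,235,520,310)]=True
top=m&ok&(abs(P[...,2]-.03)<.004)&(hsv[...,1]>80)
p=P[top][:,:2].astype(np.float32);print(' block',len(p),cv2.minAreaRect(p),np.median(P[top][:,2]))
met=m&ok&(P[...,2]>.04)&(P[...,2]<.13)&(P[...,0]<.65)&(P[...,0]>.55)&(P[...,1]<.08)&(P[...,1]>-.02)
pp=P[met];print(len(pp));print(pp[np.argsort(pp[:,0])][::max(1,len(pp)//24)].round(3))
for nm,bx in(('tub1',S(500,270,565,335)),('yel',S(335,245,397,283))):
    q=P[bx][(d[bx]>0)&(P[bx][...,2]>(.068 if nm=='tub1' else .04))&(P[bx][...,2]<.09)];print(nm,np.percentile(q,2,0).round(3),np.percentile(q,98,0).round(3))
for p in ((.604,.032,.075),(.704,.036,.076)): print(proj('scene',p),proj('side',p))
c,s=[np.load(n+'.npz')['im'] for n in('scene','side')]
A=cv2.resize(c[205:270,245:300],None,fx=7,fy=7,interpolation=cv2.INTER_CUBIC);B=cv2.resize(s[155:210,275:350],(400,455),interpolation=cv2.INTER_CUBIC)
B=cv2.resize(s[155:220,280:335],(385,455),interpolation=cv2.INTER_CUBIC)
save('crop',np.hstack([A,B]))
```

```text
440 dir -84.892044 ends [ 0.48967125 -0.10438081] [ 0.51418035 -0.37856997] 0.037479719308069544
 block 525 ((0.6494619846343994, 0.030240487307310104), (0.17416726052761078, 0.06201329827308655), 2.2669613361358643) 0.02800414777065064
83
[[0.586 0.03  0.073]
 [0.587 0.025 0.079]
 [0.588 0.026 0.069]
 [0.589 0.036 0.079]
 [0.59  0.034 0.083]
 [0.591 0.025 0.065]
 [0.592 0.039 0.084]
 [0.594 0.035 0.085]
 [0.595 0.027 0.057]
 [0.596 0.033 0.089]
 [0.597 0.031 0.045]
 [0.597 0.035 0.062]
 [0.598 0.027 0.06 ]
 [0.598 0.021 0.06 ]
 [0.599 0.03  0.045]
 [0.6   0.031 0.051]
 [0.601 0.023 0.09 ]
 [0.602 0.03  0.061]
 [0.602 0.018 0.089]
 [0.603 0.026 0.062]
 [0.604 0.019 0.063]
 [0.605 0.03  0.063]
 [0.607 0.021 0.077]
 [0.607 0.021 0.074]
 [0.607 0.021 0.068]
 [0.608 0.03  0.063]
 [0.61  0.022 0.08 ]
 [0.61  0.021 0.067]]
tub1 [ 0.664 -0.144  0.069] [ 0.749 -0.058  0.077]
yel [0.392 0.015 0.04 ] [0.523 0.206 0.084]
(np.float64(268.08135108452115), np.float64(217.59836029421245)) (np.float64(299.65510427535804), np.float64(175.15370329759457))
(np.float64(276.854768031028), np.float64(236.26155206046272)) (np.float64(331.69953489337723), np.float64(169.32906453925537))
```

View pics/crop.png

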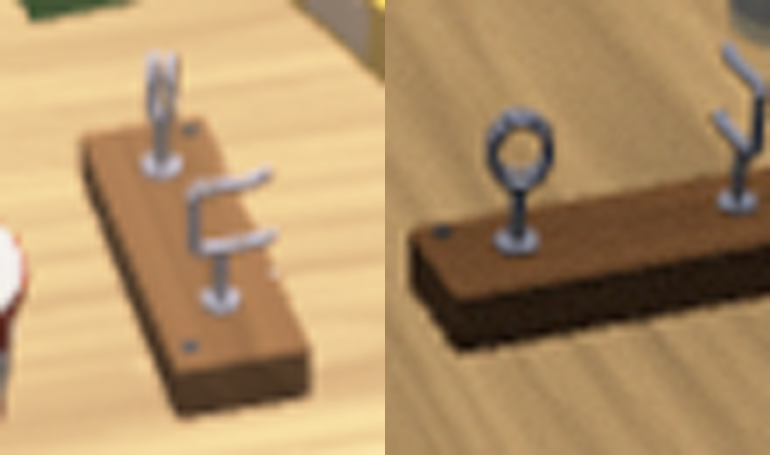

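The crop confirms the brown holder. Its eye loop is at scene (268,217.6) and side (299,176), and the hook opens to +y. From those, the eye is near (0.604, 0.031) with the loop line at about 63° in world, and the block yaw is about 2°. The rod centre is near (0.505, -0.240), pointing at 95°. I'll move above the grip point, which is 70 mm to the tail side of the rod centre.

Request:
{"fn": "servo_tool", "kwargs": {
  "series": "-1 -4 -0.5 1 0; -1 -8 -1 2 0; -1 -12 -1.5 3 -0.03; -1 -16 -2 4 -0.06; -1 -20 -2.5 5 -0.09; -1 -24 -3 6 -0.09; -1 -27.5 -3.5 7 -0.09; -1 -30 -3.8 8 -0.09; -1 -31 -3.8 9 -0.09; -1 -31 -3.8 10 -0.09; -1 -31 -3.8 10 -0.09; -1 -31 -3.8 10 -0.09"
}}

```text
time: 1.1
tool_pos: [0.5119, -0.3079, 0.1044]
ee_rot: [-3.14, -0.002, 1.662]
wrist_force: [-0.3, 0.3, 0.5]
width: 0.0939
```

```bash
cat >> h.py <<'E'
from scipy.spatial.transform import Rotation as Ro
def wrist():
    o=robot.get_obs();im,d=snapshot('wrist');c=calibration('wrist');T=np.eye(4);T[:3,:3]=Ro.from_euler('xyz',o['ee_rot']).as_matrix();T[:3,3]=o['tool_pos']
    return im,d,c,T@np.array(c['tool_from_camera']),o
def wray(c,M,u,v):
    x,y=(u-c['cx'])/c['fx'],(v-c['cy'])/c['fy'];th=np.hypot(x,y);k=np.sin(th)/th if th>1e-9 else 1
    return M[:3,3],M[:3,:3]@np.array([x*k,y*k,np.cos(th)])
def wplane(c,M,u,v,z):
    o,d=wray(c,M,u,v);return o+d*(z-o[2])/d[2]
def wproj(c,M,p):
    q=np.linalg.inv(M)@np.array([*p,1.]);r=np.hypot(q[0],q[1]);th=np.arctan2(r,q[2]);return c['cx']+c['fx']*th*q[0]/r,c['cy']+c['fy']*th*q[1]/r
E
python3 - <<'E'
from h import *
im,d,c,M,o=wrist();np.savez('w1',im=im,d=d,M=M);print(c,M[:3].round(3),o['tool_pos'],o['ee_rot'],o['time'])
for p in ((.505,-.24,.034),(.4925,-.103,.034),(.518,-.377,.034),(.604,.031,.075)):print(wproj(c,M,p))
save('w1',im)
E
```

```text
{'fx': 297.3186396354542, 'fy': 297.3186396354542, 'cx': 250.3754664828856, 'cy': 192.86475717286055, 'tool_from_camera': array([[-7.22701058e-04, -9.68469869e-01, -2.49129666e-01,
         7.17221012e-02],
       [ 9.99999348e-01, -9.20145039e-04,  6.76082303e-04,
         5.19704277e-04],
       [-8.84000766e-04, -2.49129015e-01,  9.68469903e-01,
        -1.78821213e-01],
       [ 0.00000000e+00,  0.00000000e+00,  0.00000000e+00,
         1.00000000e+00]])} [[ 0.996  0.088  0.022  0.506]
 [ 0.091 -0.965 -0.246 -0.237]
 [-0.001  0.247 -0.969  0.283]] [ 0.51194626 -0.30793167  0.10441321] [-3.14019702e+00 -2.41022983e-03  1.66240353e+00] 1.1
(np.float64(248.76084583930853), np.float64(122.31027519986431))
(np.float64(248.81245910980508), np.float64(-28.377679019972476))
(np.float64(249.50377192947485), np.float64(271.36607695276973))
(np.float64(380.6067745243467), np.float64(-129.25643901267944))
```

View pics/w1.png

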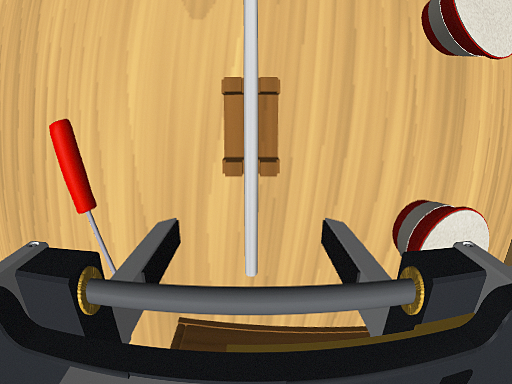

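The rod runs up the image at column 250, centred between the fingers, with its tail end at (250,276) and the rest uprights at rows 85 and 166. Tub2 is well clear at (440,230). I'll descend, grip and lift.

Request:
{"fn": "servo_tool", "kwargs": {
  "series": "-1 0 0 2 0; -1 0 0 4 0; -1 0 0 6 0; -1 0 0 8 0; -1 0 0 8.9 0; -1 0 0 8.9 0; -1 0 0 8.9 0; 1 0 0 8.9 0; 1 0 0 8.9 0; 1 0 0 8.9 0; 1 0 0 8.9 0; 1 0 0 8.9 0; 1 0 0 8.9 0; 1 0 0 8.9 0; 1 0 0 8.9 0; 1 0 0 8.9 0; 1 0 0 8.9 0; 1 0 0 8.9 0; 1 0 0 8.9 0; 1 0 0 8.9 0"
}}

```text
time: 2.82
tool_pos: [0.512, -0.31, 0.0165]
ee_rot: [3.141, 0.0, 1.661]
wrist_force: [-0.4, -0.5, -0.3]
width: 0.0113
```

Request:
{"fn": "servo_tool", "kwargs": {
  "series": "1 0 0 -1 0; 1 0 0 -2 0; 1 0 0 -3 0; 1 0 0 -4.1 0; 1 1 0 -4.1 0; 1 2 -0.1 -4.1 0.05; 1 3.2 -0.2 -4.1 0.11; 1 4.4 -0.3 -4.1 0.17; 1 5.6 -0.4 -4.1 0.23; 1 6.8 -0.5 -4.1 0.29; 1 8 -0.6 -4.1 0.35; 1 9.2 -0.7 -4.1 0.41; 1 10.4 -0.8 -4.1 0.47; 1 11.6 -0.8 -4.1 0.52; 1 12.5 -0.8 -4.1 0.56; 1 12.5 -0.8 -4.1 0.56; 1 12.5 -0.8 -4.1 0.56; 1 12.5 -0.8 -4.1 0.56"
}}

```text
time: 4.32
tool_pos: [0.4929, -0.1864, 0.0578]
ee_rot: [3.141, 0.0, 1.102]
wrist_force: [-0.5, 0.2, -0.2]
width: 0.0108
```

Run:
```python
from h import *
im,d,c,M,o=wrist();np.savez('w2',im=im,d=d,M=M);print(o['tool_pos'],o['ee_rot'],o['time'],o['width'],o['wrist_force'])
R=Ro.from_euler('xyz',o['ee_rot']).as_matrix();g=o['tool_pos']-.019*R[:,2]
print('tip',wproj(c,M,g+.2085*R[:,0]),'eye',wproj(c,M,(.603,.031,.075)),'eyetop',wproj(c,M,(.603,.031,.090)))
s,ds=snapshot('scene');np.savez('s2',im=s,d=ds)
e=snapshot('side')[0];np.savez('e2',im=e)
print(proj('scene',g+.2085*R[:,0]),proj('side',g+.2085*R[:,0]))
W=im[:200,120:500];
A=cv2.resize(s[195:260,215:305],(630,455)) ;
save('w2',cv2.resize(W,None,fx=2,fy=2,interpolation=cv2.INTER_CUBIC))
B=cv2.resize(e[140:230,250:350],(400,360),interpolation=cv2.INTER_CUBIC);A=cv2.resize(s[190:280,220:320],(400,360),interpolation=cv2.INTER_CUBIC)
save('se2',np.hstack([A,B]))
```

```text
[ 0.49289405 -0.18635445  0.05775079] [3.14094520e+00 2.20786209e-04 1.10180342e+00] 4.3167 0.01076738136247059 [-0.5340462   0.17780462 -0.23746287]
tip (np.float64(248.89408675587157), np.float64(-91.9463173404398)) eye (np.float64(248.93988079960417), np.float64(-124.35048234006115)) eyetop (np.float64(248.87881295400751), np.float64(-138.7456539856757))
(np.float64(256.8239894868337), np.float64(215.45998925756228)) (np.float64(298.04110510761285), np.float64(180.8326332674505))
```

View pics/w2.png

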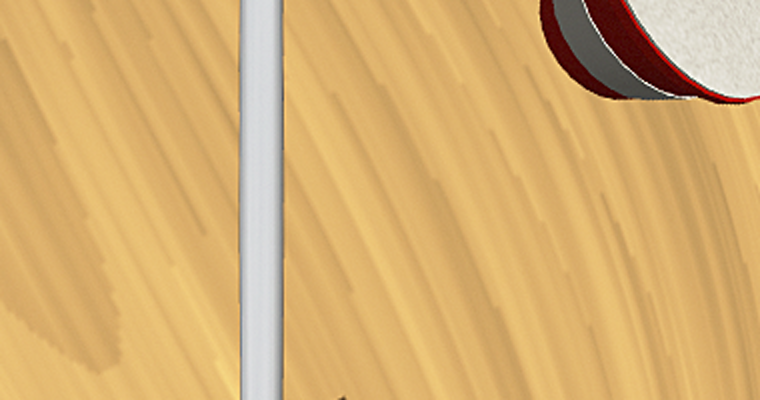

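View pics/se2.png

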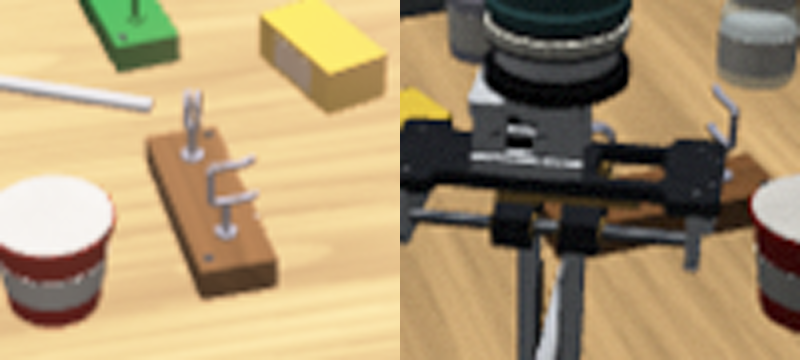

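The scene crop shows the rod tip at crop (152,104), which is scene (258,216), about 35 mm short of the eye at (268,217.6). The gripper blocks the side camera, and the eye is outside the wrist view. I'll lift and offset sideways so the wrist camera can see the eye and the rod together.

Request:
{"fn": "servo_tool", "kwargs": {
  "series": "1 0 0 -2 0; 1 0 -0.5 -4 0; 1 0 -1 -6 0; 1 0 -2 -8 0; 1 0 -3 -10 0; 1 0.5 -4 -10 0; 1 2 -4 -10 0; 1 4 -4 -10 0; 1 6 -4 -10 0; 1 8 -4 -10 0; 1 10 -4 -10 0; 1 12 -4 -10 0; 1 14 -4 -10 0; 1 16 -4 -10 0; 1 16.4 -4 -10 0; 1 16.4 -4 -10 0; 1 16.4 -4 -10 0; 1 16.4 -4 -10 0"
}}

```text
time: 5.97
tool_pos: [0.5309, -0.0227, 0.157]
ee_rot: [-3.141, 0.001, 1.1]
wrist_force: [0.2, -0.1, -1.0]
width: 0.0112
```

Run:
```python
from h import *
im,d,c,M,o=wrist();np.savez('w3',im=im,d=d,M=M,tp=o['tool_pos'],er=o['ee_rot']);print(o['tool_pos'],o['ee_rot'],o['time'])
print('eye',wproj(c,M,(.603,.031,.075)),'top',wproj(c,M,(.603,.031,.092)),'seat',wproj(c,M,(.703,.037,.076)))
save('w3',im[:260,200:512],2)
```

```text
[ 0.5308747  -0.02272181  0.15702885] [-3.14105020e+00  7.58033634e-04  1.09990658e+00] 5.9667
eye (np.float64(295.1747211721027), np.float64(108.9509915709698)) top (np.float64(298.2561511834575), np.float64(108.37811251554605)) seat (np.float64(385.98321253928407), np.float64(60.83640377520385))
```

View pics/w3.png

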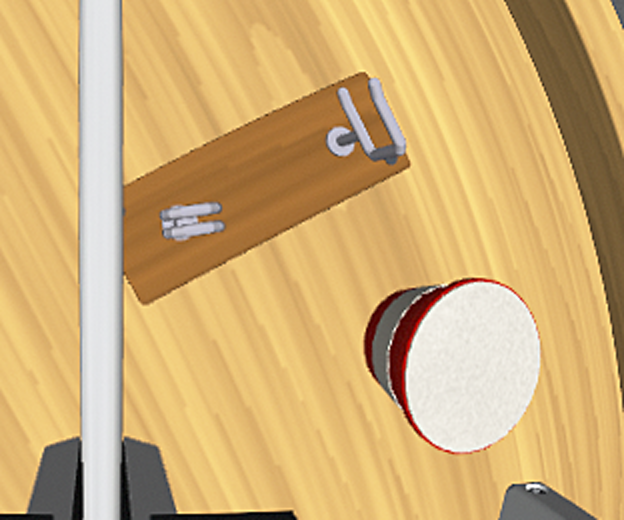

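The wrist view shows the eye's two turns from crop (163,213)–(220,207) and (163,232)–(222,226). The hook is at (375,120), and the rod runs at column 101, clear of everything. I'll compute the eye pose relative to the rod.

Run:
```python
from h import *
z=np.load('w3.npz');im,d,M=z['im'],z['d'],z['M'];c=calibration('wrist')
v,u=np.mgrid[:384,:512];x=(u-c['cx'])/c['fx'];y=(v-c['cy'])/c['fy'];th=np.hypot(x,y)+1e-9
P=np.stack([x/th*np.tan(th)*d,y/th*np.tan(th)*d,d],-1)@M[:3,:3].T+M[:3,3]
R=Ro.from_euler('xyz',z['er']).as_matrix();Q=(P-(z['tp']-.019*R[:,2]))@R  # tool coords at grasp point
hsv=cv2.cvtColor(im,cv2.COLOR_RGB2HSV).astype(int)
box=(slice(95,125),slice(275,318));p=P[box].reshape(-1,3);q=Q[box].reshape(-1,3)
m=(p[:,2]>.055)&(p[:,2]<.1);p,q=p[m],q[m]
print(len(p),'world',p.min(0),p.max(0),p.mean(0)); 
t=p[:,2]>.08;print('top',t.sum(),p[t].mean(0),'tool',q[t].mean(0),q[t].min(0),q[t].max(0))
r=cv2.minAreaRect(q[t][:,:2].astype(np.float32));print('rect tool',r, cv2.minAreaRect(q[:,:2].astype(np.float32)))
# two wires: fit lines
g=q[t];s=g[:,0]>np.median(g[:,0])
for k in(s,~s):
    b=cv2.fitLine(g[k][:,:2].astype(np.float32),cv2.DIST_HUBER,0,.01,.01).ravel();print('wire',b,np.degrees(np.arctan2(b[1],b[0])),g[k].min(0),g[k].max(0))
b2=(slice(0,95),slice(235,265));rq=Q[b2].reshape(-1,3);rp=P[b2].reshape(-1,3);m=(rp[:,2]>.165)&(rp[:,2]<.19);rq=rq[m];print('rod tool y range',rq[:,1].min(),rq[:,1].max(),'z',rq[:,2].min(), np.polyfit(rq[:,0],rq[:,1],1),np.polyfit(rq[:,0],rq[:,2],1))
bl=(abs(P[...,2]-.03)<.004)&(hsv[...,1]>100)&(u>255)&(u<410)&(v>30)&(v<155);print('block',cv2.minAreaRect(P[bl][:,:2].astype(np.float32)))
hk=P[30:85,360:410].reshape(-1,3);hk=hk[(hk[:,2]>.055)&(hk[:,2]<.11)];print('hook',hk.min(0),hk.max(0),hk.mean(0))
```

```text
395 world [0.58875408 0.02113344 0.05752476] [0.61682982 0.03993763 0.09247152] [0.60141673 0.03070646 0.08440387]
top 326 [0.60186155 0.03048516 0.08828051] tool [0.07967354 0.03915935 0.08766673] [0.07244234 0.02752368 0.08347977] [0.08776643 0.0529923  0.09561869]
rect tool ((0.07981930673122406, 0.04022783041000366), (0.025098038837313652, 0.013295126147568226), 79.80101776123047) ((0.07977206259965897, 0.03994147479534149), (0.026598241180181503, 0.013401700183749199), 80.64328002929688)
wire [0.1612646  0.9869112  0.08363036 0.03866297] 80.71969 [0.0799413  0.02752368 0.08354633] [0.08776643 0.05187161 0.09561869]
wire [0.16698512 0.9859594  0.07571673 0.03965572] 80.38742 [0.07244234 0.0285107  0.08347977] [0.07914311 0.0529923  0.09561757]
rod tool y range -0.005399517562644075 0.0066339363627116715 z -0.005175183840466004 [0.00329999 0.00020309] [ 0.01589341 -0.00339088]
block ((0.6527669429779053, 0.03194107860326767), (0.17378392815589905, 0.060645200312137604), 1.985661506652832)
hook [0.69891015 0.01886473 0.05508048] [0.70610312 0.05848773 0.09877095] [0.70154749 0.03655395 0.07886057]
```

Request:
{"fn": "servo_tool", "kwargs": {
  "series": "1 -1.5 0.8 0 0; 1 -3 1.6 0 0; 1 -4.5 2.4 0 -0.02; 1 -6 3.2 0 -0.05; 1 -7.5 4 0 -0.08; 1 -9 4.7 0 -0.11; 1 -10.5 5.5 0 -0.14; 1 -12 6.3 0 -0.166; 1 -13.5 7.1 0 -0.166; 1 -15.2 7.8 0 -0.166; 1 -15.2 7.8 2 -0.166; 1 -15.2 7.8 4 -0.166; 1 -15.2 7.8 6 -0.166; 1 -15.2 7.8 8 -0.166; 1 -15.2 7.8 9 -0.166; 1 -15.2 7.8 9.8 -0.166; 1 -15.2 7.8 9.8 -0.166; 1 -15.2 7.8 9.8 -0.166; 1 -15.2 7.8 9.8 -0.166"
}}

```text
time: 7.6
tool_pos: [0.533, -0.1933, 0.061]
ee_rot: [3.139, 0.0, 1.267]
wrist_force: [0.5, -0.5, -0.5]
width: 0.0112
```

Run:
```python
from h import *
o=robot.get_obs();R=Ro.from_euler('xyz',o['ee_rot']).as_matrix();print(o['time'],o['tool_pos'],o['ee_rot'])
e=np.array([.6027,.0303,.075]);print('eye in tool mm',1e3*(e-o['tool_pos'])@R)
s,d=snapshot('scene');np.savez('s3',im=s,d=d)
a=o['tool_pos']-.0175*R[:,2]
for k in(.1,.2,.2085,.235):print(k,np.round(proj('scene',a+k*R[:,0]),1))
m=np.zeros(d.shape,bool);hsv=cv2.cvtColor(s,cv2.COLOR_RGB2HSV).astype(int);P=cloud('scene',d)
m[195:235,215:265]=True;m&=(P[...,2]>.06)&(P[...,2]<.11)&(hsv[...,1]<70);v,u=np.nonzero(m);print(len(u),u.max())
for k in range(u.max()-20,u.max()+1,4):
    w=v[u==k];print(k,w.min(),w.max(),P[w,k].mean(0).round(4) if len(w) else '')
```

```text
7.6 [ 0.53301387 -0.19327307  0.0610066 ] [3.13889855e+00 3.64241010e-04 1.26669275e+00]
eye in tool mm [234.17615528  -0.41971173 -14.07988177]
0.1 [224.9 214.7]
0.2 [256.5 216.1]
0.2085 [259.2 216.2]
0.235 [267.7 216.6]
138 260
240 214 216 [ 0.5797 -0.0524  0.0815]
244 215 217 [ 0.5865 -0.0409  0.0805]
248 215 217 [ 0.5898 -0.0288  0.0809]
252 215 217 [ 0.5929 -0.0167  0.0811]
256 215 217 [ 0.5944 -0.0044  0.0802]
260 216 216 [0.5968 0.0079 0.0799]
```

Request:
{"fn": "servo_tool", "kwargs": {
  "series": "1 0 -0.1 0.15 0; 1 0.5 -0.1 0.15 0; 1 1 -0.1 0.15 0; 1 1.5 -0.1 0.15 0; 1 2 -0.1 0.15 0; 1 2.5 -0.1 0.15 0; 1 3 -0.1 0.15 0; 1 3.5 -0.1 0.15 0; 1 4 -0.1 0.15 0; 1 4.5 -0.1 0.15 0; 1 5 -0.1 0.15 0; 1 5 -0.1 0.15 0"
}}

```text
time: 8.65
tool_pos: [0.5464, -0.1437, 0.058]
ee_rot: [-3.142, -0.0, 1.268]
wrist_force: [-0.3, 0.4, -1.4]
width: 0.0112
```

Run:
```python
from h import *
o=robot.get_obs();R=Ro.from_euler('xyz',o['ee_rot']).as_matrix();print(o['time'],o['wrist_force'],o['wrist_torque'])
e=np.array([.6027,.0303,.075]);print('eye in tool mm',1e3*(e-o['tool_pos'])@R)
s,d=snapshot('scene')
save('s4',cv2.resize(s[195:260,230:310],(800,650),interpolation=cv2.INTER_CUBIC)[:600])
```

```text
8.65 [-0.33539795  0.43048748 -1.43123946] [-0.04600314  0.01608652  0.01738784]
eye in tool mm [182.87868933   1.79494294 -16.94511967]
```

View pics/s4.png

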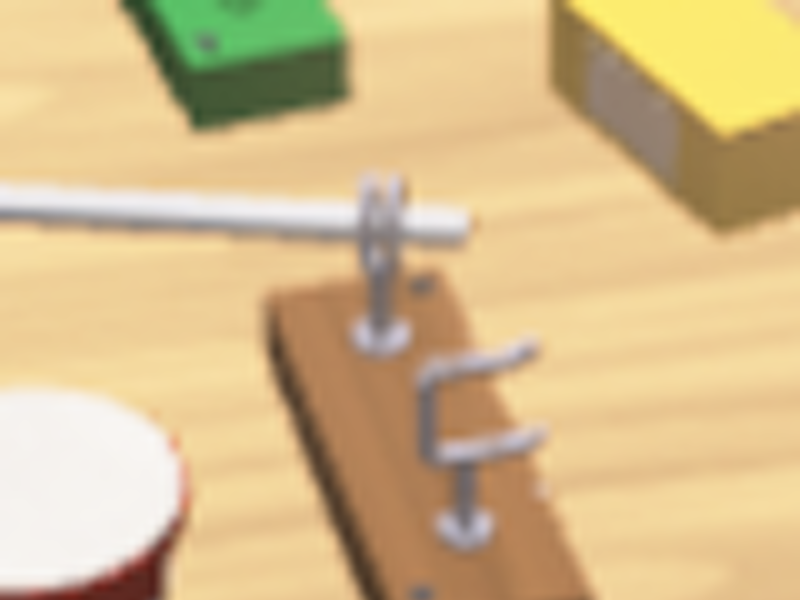

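The rod's tip shows past the loop at crop (470,225), with the loop's wires in front of it at column 380. Contact force stays low, so the rod is through and I'll push on.

Request:
{"fn": "servo_tool", "kwargs": {
  "series": "1 0.8 0.1 0 0; 1 1.6 0.1 0 0; 1 2.4 0.1 0 0; 1 3.2 0.1 0 0; 1 4 0.1 0 0; 1 4.8 0.1 0 0; 1 5.6 0.1 0 0; 1 6.4 0.1 0 0; 1 7.2 0.1 0 0; 1 8 0.1 0 0; 1 8.8 0.1 0 0; 1 9.6 0.1 0 0; 1 10.4 0.1 0 0; 1 11.2 0.1 0 0; 1 12 0.1 0 0; 1 12.8 0.1 0 0; 1 12.8 0.1 0 0; 1 12.8 0.1 0 0"
}}

```text
time: 10.2
tool_pos: [0.5855, -0.0225, 0.058]
ee_rot: [3.142, 0.0, 1.268]
wrist_force: [-0.7, -0.0, -1.1]
width: 0.0111
```

Run:
```python
from h import *
o=robot.get_obs();R=Ro.from_euler('xyz',o['ee_rot']).as_matrix();print(o['time'],o['wrist_force'],o['wrist_torque'])
e=np.array([.6027,.0303,.075]);q=1e3*(e-o['tool_pos'])@R;print('eye in tool mm',q)
im,d,c,M,o=wrist();save('w5',im[:300],1.5)
# arc: rotate about eye, final yaw = 2+1.0 deg, in tool axes (cm), turn + = clockwise
a0=o['ee_rot'][2];D=54.
for k in range(1,21):
    t=k/17*(a0-np.radians(3)) if k<=17 else a0-np.radians(3)
    print(k,round((q[0]-D*np.cos(t))/10,2),round((q[1]-D*np.sin(t))/10,2),round(t,3))
```

```text
10.2 [-0.69885224 -0.0114979  -1.13540262] [-0.04778302 -0.00278572 -0.04389482]
eye in tool mm [ 55.50979514   0.64259309 -17.0572321 ]
1 0.16 -0.32 0.071
2 0.21 -0.71 0.143
3 0.27 -1.09 0.214
4 0.37 -1.46 0.286
5 0.49 -1.83 0.357
6 0.64 -2.18 0.429
7 0.81 -2.53 0.5
8 1.01 -2.86 0.572
9 1.23 -3.18 0.643
10 1.47 -3.48 0.715
11 1.74 -3.76 0.786
12 2.02 -4.02 0.858
13 2.32 -4.26 0.929
14 2.64 -4.48 1.001
15 2.97 -4.68 1.072
16 3.31 -4.85 1.144
17 3.67 -5.0 1.215
18 3.67 -5.0 1.215
19 3.67 -5.0 1.215
20 3.67 -5.0 1.215
```

View pics/w5.png

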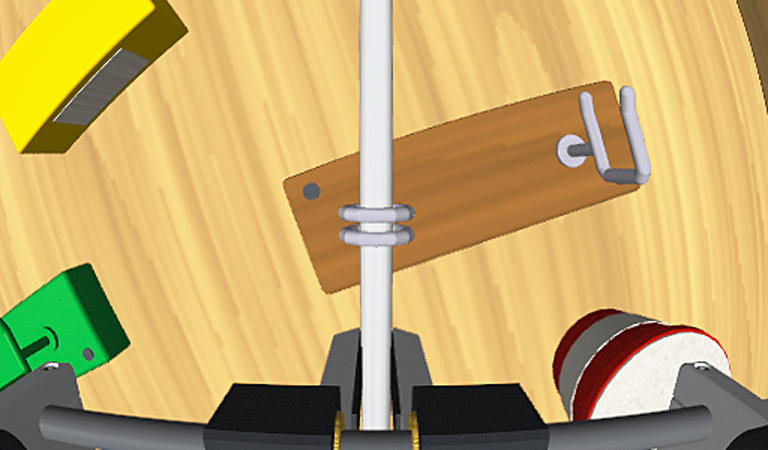

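The rod lies square through both turns of the loop at (376,225), with the hook at (610,140) and everything clear. I'll swing it clockwise, stopping short first.

Request:
{"fn": "servo_tool", "kwargs": {
  "series": "1 0.16 -0.32 0 0.071; 1 0.21 -0.71 0 0.143; 1 0.27 -1.09 0 0.214; 1 0.37 -1.46 0 0.286; 1 0.49 -1.83 0 0.357; 1 0.64 -2.18 0 0.429; 1 0.81 -2.53 0 0.5; 1 1.01 -2.86 0 0.572; 1 1.23 -3.18 0 0.643; 1 1.47 -3.48 0 0.715; 1 1.74 -3.76 0 0.786; 1 2.02 -4.02 0 0.858; 1 2.32 -4.26 0 0.929; 1 2.64 -4.48 0 1; 1 2.64 -4.48 0 1; 1 2.64 -4.48 0 1"
}}

```text
time: 11.58
tool_pos: [0.5499, 0.0155, 0.0578]
ee_rot: [-3.141, 0.001, 0.268]
wrist_force: [-1.0, -0.1, -0.4]
width: 0.0111
```

Run:
```python
from h import *
o=robot.get_obs();R=Ro.from_euler('xyz',o['ee_rot']).as_matrix();print(o['time'],o['wrist_force'],o['wrist_torque'])
e=np.array([.6027,.0303,.075]);q=1e3*(e-o['tool_pos'])@R;print('eye in tool mm',q,o['ee_rot'])
im,d,c,M,o=wrist();s,d=snapshot('scene')
save('w6',np.hstack([cv2.resize(im[:250,130:420],(400,345)),cv2.resize(s[195:275,235:328],(400,345),interpolation=cv2.INTER_CUBIC)]))
a0=o['ee_rot'][2];D=54.
for k in range(1,8):
    t=k/7*(a0-np.radians(2.7))
    print(k,round((q[0]-D*np.cos(t))/10,2),round((q[1]-D*np.sin(t))/10,2),round(t,3))
```

```text
11.5833 [-1.02937948 -0.05349734 -0.4010218 ] [0.15121918 0.44534804 0.07226381]
eye in tool mm [ 54.80999666  -0.25081641 -17.26469635] [-3.14114194e+00  1.31985210e-03  2.68498692e-01]
1 0.08 -0.2 0.032
2 0.09 -0.37 0.063
3 0.11 -0.54 0.095
4 0.12 -0.71 0.126
5 0.15 -0.88 0.158
6 0.18 -1.04 0.19
7 0.21 -1.21 0.221
```

View pics/w6.png

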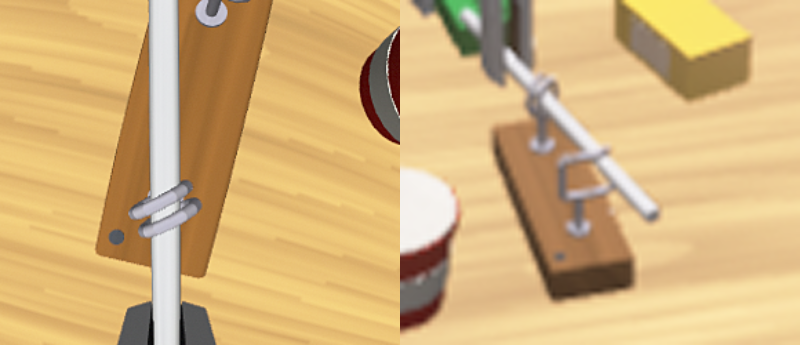

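The rod is through the eye with its tip past the hook, at the mouth and level with the gap. I'll finish the swing.

Request:
{"fn": "servo_tool", "kwargs": {
  "series": "1 0.08 -0.2 0 0.032; 1 0.09 -0.37 0 0.063; 1 0.11 -0.54 0 0.095; 1 0.12 -0.71 0 0.126; 1 0.15 -0.88 0 0.158; 1 0.18 -1.04 0 0.19; 1 0.21 -1.21 0 0.221; 1 0.21 -1.21 0 0.221; 1 0.21 -1.21 0 0.221; 1 0.21 -1.21 0.2 0.221; 1 0.21 -1.21 0.4 0.221; 1 0.21 -1.21 0.4 0.221"
}}

```text
time: 12.68
tool_pos: [0.5503, 0.0277, 0.0544]
ee_rot: [3.141, -0.002, 0.046]
wrist_force: [-0.6, -0.0, 1.9]
width: 0.0109
```

Run:
```python
from h import *
o=robot.get_obs();R=Ro.from_euler('xyz',o['ee_rot']).as_matrix();print(o['time'],o['wrist_force'],o['wrist_torque'])
e=np.array([.6027,.0303,.075]);q=1e3*(e-o['tool_pos'])@R;print('eye in tool mm',q,o['ee_rot'])
im,d,c,M,o=wrist();s,d=snapshot('scene')
save('w7',np.hstack([cv2.resize(im[:250,130:420],(400,345)),cv2.resize(s[195:275,235:328],(400,345),interpolation=cv2.INTER_CUBIC)]))
```

```text
12.6833 [-0.58706101 -0.03416937  1.94294679] [0.06445858 0.20208921 0.03268085]
eye in tool mm [ 52.4691124   -0.1986882  -20.47834597] [ 3.14129385e+00 -2.29613640e-03  4.60415821e-02]
```

View pics/w7.png

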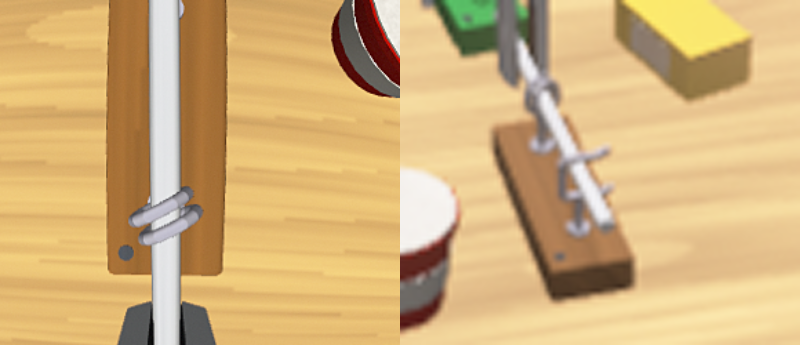

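The rod is now inside the C of the hook, with its end about 50 mm past, and a light 2 N of support shows it is resting. I'll release gently and lift away.

Request:
{"fn": "servo_tool", "kwargs": {
  "series": "0.7 0 0 0 0; 0.5 0 0 0 0; 0.2 0 0 0 0; 0 0 0 0 0; 0 0 0 0 0; 0 0 0 0 0; 0 0 0 0 0; 0 0 0 0 0; 0 0 0 -1 0; 0 0 0 -2 0; 0 0 0 -4 0; 0 0 0 -6 0; 0 0 0 -9 0; 0 0 0 -12 0; 0 0 0 -14 0; 0 0 0 -14 0; 0 0 0 -14 0; 0 0 0 -14 0; 0 0 0 -14 0; 0 0 0 -14 0"
}}

```text
time: 14.45
tool_pos: [0.5484, 0.028, 0.192]
ee_rot: [-3.141, 0.004, 0.046]
wrist_force: [0.6, 1.0, -0.2]
width: 0.0467
```

Run:
```python
from h import *
o=robot.get_obs();print(o['time'],o['wrist_force'],o['width'])
im,d,c,M,o=wrist();s,d=snapshot('scene');e=snapshot('side')[0]
P=cloud('scene',d);hsv=cv2.cvtColor(s,cv2.COLOR_RGB2HSV)
m=np.zeros(d.shape,bool);m[200:262,258:295]=True
for x in(.58,.65,.68,.74):
    k=m&(abs(P[...,0]-x)<.008)&(hsv[...,1]<70)&(P[...,2]>.055);print(x,k.sum(),np.median(P[k],0).round(4) if k.any() else '')
save('f',np.hstack([cv2.resize(im[:300,110:400],(350,362)),cv2.resize(s[195:275,235:315],(362,362),interpolation=cv2.INTER_CUBIC)]))
```

```text
14.45 [ 0.64334147  1.033306   -0.195309  ] 0.04671753569717685
0.58 8 [0.5787 0.0245 0.0761]
0.65 14 [0.6501 0.0357 0.0753]
0.68 9 [0.6831 0.0386 0.0727]
0.74 17 [0.7388 0.0473 0.0713]
```

View pics/f.png

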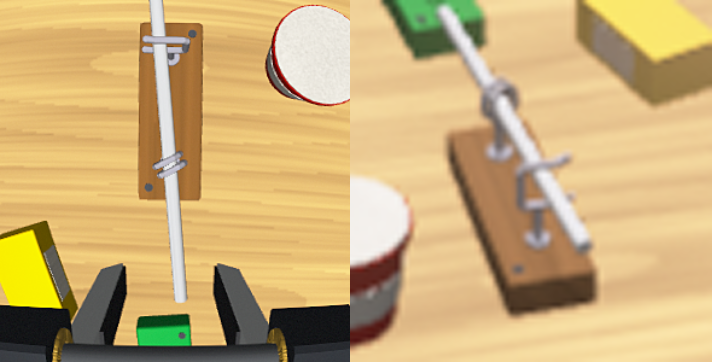

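The rod is resting in the eye and the hook, but on settling it swung about 5° back towards the hook's mouth because it dropped in the oval loop. I'll regrip it where it rests and turn it fully home. First, its present line.

Run:
```python
from h import *
im,d,c,M,o=wrist()
v,u=np.mgrid[:384,:512];x=(u-c['cx'])/c['fx'];y=(v-c['cy'])/c['fy'];th=np.hypot(x,y)+1e-9
P=np.stack([x/th*np.tan(th)*d,y/th*np.tan(th)*d,d],-1)@M[:3,:3].T+M[:3,3]
hsv=cv2.cvtColor(im,cv2.COLOR_RGB2HSV)
for a,b in((.46,.585),(.62,.69),(.715,.8)):
    m=(P[...,0]>a)&(P[...,0]<b)&(abs(P[...,1]-.03)<.03)&(P[...,2]>.055)&(P[...,2]<.1)&(hsv[...,1]<60)
    p=P[m];f=np.polyfit(p[:,0],p[:,1],1) if len(p) else 0;print(a,len(p),p[:,0].min(),p[:,0].max(),f,'y mid',np.polyval(f,(a+b)/2),'z',np.percentile(p[:,2],90),np.polyfit(p[:,0],p[:,2],1)[0])
print(o['tool_pos'],o['ee_rot'])
```

```text
0.46 1030 0.4825255480868995 0.5849559918953509 [ 0.1253783  -0.04553498] y mid 0.019975183892060447 z 0.08039683329289452 -0.03153251395914899
0.62 801 0.6201961936484819 0.6899984778739873 [ 0.12260942 -0.04342451] y mid 0.03688465946272496 z 0.0765255368293341 -0.03053536861438124
0.715 306 0.7150455615006338 0.7478720307593019 [ 0.11691539 -0.03884411] y mid 0.0497192939894635 z 0.07423611965504576 -0.032625692681389325
[0.54888986 0.02795951 0.1927904 ] [-3.14139196e+00  2.18160539e-03  4.58302341e-02]
```

Request:
{"fn": "servo_tool", "kwargs": {
  "series": "0 0.1 0.46 2 -0.078; 0 0.1 0.46 5 -0.078; 0 0.1 0.46 8 -0.078; 0 0.1 0.46 10 -0.078; 0 0.1 0.46 12 -0.078; 0 0.1 0.46 13 -0.078; 0 0.1 0.46 13.7 -0.078; 0 0.1 0.46 13.7 -0.078; 0 0.1 0.46 13.7 -0.078; 1 0.1 0.46 13.7 -0.078; 1 0.1 0.46 13.7 -0.078; 1 0.1 0.46 13.7 -0.078; 1 0.1 0.46 13.7 -0.078; 1 0.1 0.46 13.7 -0.078; 1 0.1 0.46 13.7 -0.078; 1 0.1 0.46 13.7 -0.078; 1 0.1 0.46 13.7 -0.078"
}}

```text
time: 16.07
tool_pos: [0.5507, 0.0235, 0.057]
ee_rot: [-3.141, -0.0, 0.124]
wrist_force: [-0.6, 1.0, 1.3]
width: 0.0108
```

Run:
```python
from h import *
o=robot.get_obs();R=Ro.from_euler('xyz',o['ee_rot']).as_matrix();print(o['time'],o['wrist_force'],o['wrist_torque'])
e=np.array([.6027,.0303,.075]);q=1e3*(e-o['tool_pos'])@R;print('eye in tool mm',q,o['ee_rot'])
a0=o['ee_rot'][2];D=q[0]
for k in range(1,6):
    t=k/5*(a0-np.radians(.3))
    print(k,round((q[0]-D*np.cos(t))/10,2),round((q[1]-D*np.sin(t))/10,2),round(t,3))
```

```text
16.0667 [-0.56869767  1.04711155  1.31350687] [ 0.12501127  0.08065155 -0.02181522]
eye in tool mm [ 52.44657894  -0.30029616 -17.93875979] [-3.14134750e+00 -3.19257538e-04  1.23873285e-01]
1 0.0 -0.15 0.024
2 0.01 -0.28 0.047
3 0.01 -0.4 0.071
4 0.02 -0.53 0.095
5 0.04 -0.65 0.119
```

Request:
{"fn": "servo_tool", "kwargs": {
  "series": "1 0 -0.12 0 0.024; 1 0 -0.25 0 0.047; 1 0 -0.37 0 0.071; 1 0.02 -0.5 0 0.095; 1 0.04 -0.62 0 0.119; 1 0.04 -0.62 0 0.119; 1 0.04 -0.62 0 0.119"
}}

```text
time: 16.65
tool_pos: [0.5503, 0.0296, 0.0571]
ee_rot: [3.142, -0.0, 0.006]
wrist_force: [-0.9, 0.7, -0.2]
width: 0.0112
```

Request:
{"fn": "servo_tool", "kwargs": {
  "series": "0.7 0 0 0 0; 0.5 0 0 0 0; 0.2 0 0 0 0; 0 0 0 0 0; 0 0 0 0 0; 0 0 0 0 0; 0 0 0 0 0; 0 0 0 0 0; 0 0 0 -1 0; 0 0 0 -2 0; 0 0 0 -4 0; 0 0 0 -6 0; 0 0 0 -9 0; 0 0 0 -12 0; 0 0 0 -14 0; 0 0 0 -14 0; 0 0 0 -14 0; 0 0 0 -14 0; 0 0 0 -14 0; 0 0 0 -14 0"
}}

```text
time: 18.32
tool_pos: [0.5493, 0.0296, 0.195]
ee_rot: [-3.141, 0.004, 0.005]
wrist_force: [-0.3, 0.2, -0.4]
width: 0.0469
```

Run:
```python
from h import *
im,d,c,M,o=wrist()
v,u=np.mgrid[:384,:512];x=(u-c['cx'])/c['fx'];y=(v-c['cy'])/c['fy'];th=np.hypot(x,y)+1e-9
P=np.stack([x/th*np.tan(th)*d,y/th*np.tan(th)*d,d],-1)@M[:3,:3].T+M[:3,3]
hsv=cv2.cvtColor(im,cv2.COLOR_RGB2HSV)
for a,b in((.46,.585),(.62,.69),(.715,.8)):
    m=(P[...,0]>a)&(P[...,0]<b)&(abs(P[...,1]-.03)<.03)&(P[...,2]>.055)&(P[...,2]<.1)&(hsv[...,1]<60)
    p=P[m];f=np.polyfit(p[:,0],p[:,1],1);print(a,len(p),p[:,0].min(),p[:,0].max(),f,'y at .7025',np.polyval(f,.7025),'z',np.percentile(p[:,2],90))
print(o['time'],o['tool_pos'],o['wrist_force'],o['width'])
s,d=snapshot('scene')
save('f2',np.hstack([cv2.resize(im[:300,110:400],(350,362)),cv2.resize(s[195:275,235:315],(362,362),interpolation=cv2.INTER_CUBIC)]))
```

```text
0.46 1014 0.4813742806778008 0.5848756114235901 [0.03992061 0.00603868] y at .7025 0.03408291187370648 z 0.07998799380455945
0.62 771 0.6207852727330827 0.6898061587790125 [0.03787219 0.00753036] y at .7025 0.03413558158384968 z 0.07640182099509896
0.715 318 0.715336956381854 0.7490247878157474 [0.02169377 0.01959784] y at .7025 0.0348377082892703 z 0.07417619949783584
18.3167 [0.54928723 0.02960016 0.19498635] [-0.29518342  0.22332443 -0.40803001] 0.04687686520794397
```

```bash
python3 -c "
from bench import robot
print(robot.close_job())"
```

```text
the job is handed in; nothing more can be done
None
```

The rod now lies through the screw eye and in the hook, and I handed the job in at about 18.5 s of the 54 s allowed. I gripped it about 70 mm behind its centre and slid it through the loop with contact forces of about 2 N or less. Then I turned the eye clockwise with it until it swung into the hook.

**One correction:** on the first release the rod settled about 5° back towards the hook's mouth. I regripped it where it rested, turned it fully home and let go again.

**Final checks, from wrist-camera depth:**
- **In the hook:** the rod runs about 2° off world x, in line with the block. It crosses the hook within about 1 mm of holder y = 0, about 2–3 mm to the closed side of the seat point.
- **Past the hook:** its end is about 46 mm beyond the hook.
- **Let go:** the gripper was open and its fingers about 12 cm above the rod.

**Not checked:**
- I could not view the last picture because the viewer limit was reached, so the final state rests on those depth measurements.
- I did not re-measure the goods on the counter, but no force reading suggested a touch, and they looked undisturbed in the earlier pictures.
- The two outer depth fits gave slopes of 0.040 and 0.022 for the rod. I put that down to noise on the shorter stretch past the hook.

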